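# Lower the gauge probe and record the reading with the pedal

## Robot

A 7-joint arm with a two-finger parallel gripper is mounted at the origin on the work surface. World frame = base frame: x ahead of the robot, y to its left, z up, the work surface at z = 0. Lengths are in m, angles in rad, forces in N, time in s.
With the tool pointing down it reaches from about 0.4 to 0.75 m from the base axis. Payload 19.5 kg.
Tool frame: the origin (TCP) lies midway between the tips of the shut fingers; the grasp point (between the pads) lies 19 mm behind it; z points along the fingers, y is the line along which they close (so a half turn about z gives the same grasp; the last joint's range is limited). The gripper opens to 85 mm and grips with 20 to 120 N. Pads are 22 mm wide; open, the fingers measure 114 mm over their backs; the gripper's body (76 mm by 85 mm) begins 54 mm behind the grasp point. The pads swing forward as they close: fully open they stand 13 mm farther back than shut.
Start: joints at [-1.332, 0.707, -0.028, 1.485, 0.022, 0.951, -0.075], TCP at [0.159, 0.552, 0.231] pointing down, gripper open.
Joint ranges: [-2.71, 2.71], [-0.32, 2.16], [-1.57, 1.52], [0, 2.45], [-1.46, 4.6], [0, 2.02], [-2.83, 2.83]. Speed limits (rad/s): [1.89, 1.89, 2.57, 2.57, 3.01, 3.01, 3.01].

## Interface

Orientations are given as a rotation vector (axis times angle).
In Python, from cell import sensors, get_image, robot, models gives the robot as it stands.
- The arm moves only by the tool step_arm, never from a script. Its arguments are lists of equal length, an entry for each row: "hand": the opening, from 0 (shut) to 1 (fully open); "dp": the shift along the tool's x, y, z normalised to -1 to 1, where 1 is 0.4 m, a list of three; "turn": the turn, a rotation vector about the tool's x, y, z normalised to -1 to 1, where 1 is 180 degrees, a list of three. A call has 1 to 8 rows; each row shifts and turns the commanded pose from where the row before left it, along the tool's axes as they then stand; what a row does not reach is not made up. A row lasts 1/10 s, in which the tool goes at most 50 mm and 8.59 degrees, less where a joint would pass 70% of its speed; a pose out of reach is approached as far as the arm can. A call with a number of a shift or a turn outside -1 to 1 is refused whole. A call with a gripper value outside its range is refused whole. The fingers move at their own pace and stop on an object; "grip_force" is the grip in N (left out, the last holds). Time passes only in rows, so rows that do not move let the fingers close. It gives the time, the measured TCP pose, the force, the opening and the grip force at its end, in the units of the state.
- sensors.state(): the state, without advancing time (a new reading comes with each control period).
- get_image(name): name is "scene" or "top" or "wrist"; returns a dict with "color" (420x560x3 uint8, red, green, blue), "camera_matrix" (3x3 intrinsics, pixels), "rvec" (rotation vector, rad) and "tvec" (3), from world to camera coordinates, as OpenCV has them; the wrist camera has in their place "tool_from_camera" (4x4, takes a point from camera to tool coordinates, whose origin is the TCP and whose axes are the flange's). Camera axes: x right, y down, z forward; pixel columns grow to the right and rows downward; lengths in m; the calibration is good to about 2 mm. The wrist camera is an equidistant fisheye: a pixel r from the principal point sees the ray r / f radians off the axis. A picture is of the moment at which its call begins: read the wrist's pose just before it. There is no depth.
- robot.job_done(): hands the job in; it is judged then, once.
Trained networks look in the newest picture that a camera, given by its name, has taken for a name from the list of things; names that differ only in an ending like _2 or _b are one class to them, and where a whole thing is asked for, a point or a joint stands for the part that bears it (a point fixed in the world has none). Each returns a list of dicts, best first, with "conf" (0 to 1); they miss things now and then, are a little off and sometimes report something else, mostly with a low value. They report only what shows in the picture. A call takes as long as a camera call.
- models.recognise(name, camera): "position" ([column, row] in pixels, amid what is visible of it).
- models.regions_of(name, camera): "region" (420x560 bool, what is visible of it) and "position" ([column, row] in pixels, amid what is visible of it).
The state is a dict: "t": time; "joints": joint angles; "qd": joint speeds; "effort": joint torques, N m; "eef_pos": TCP position; "ee_rot": TCP orientation; "ft_force": force on the tool from outside, world axes, zero at the start; "ft_torque": the same for the moment, N m; "gripper_width": finger opening in m; "finger_force": force on a finger pad.
Only numpy, scipy, OpenCV 4.12 (cv2) and the standard library are available. Lean on these libraries where they do the work, as an engineer would, in place of code of your own. Each camera call takes 0.05 s, during which the arm holds its last target. There are 200 camera calls.

## Task

Take a reading of the part under the dial gauge: first push the gauge's lift lever all the way down so that the probe comes down on the part, and only then press the recorder's pedal down to its stop, keep it there for a second, and let it come back up. The lever must stay down. Do not shift the part or the other things on the bench.

Things in the scene. Friction and masses are not known exactly. Their poses are not given: they have to be found in the camera images.
- gauge_stand: Comparator stand, fixed to the bench: grey base 170 (x) x 130 (y) x 28 mm, origin at the centre of its underside; steel column 28 mm thick at x = +55 mm, 218 mm high; dial gauge 58 mm across over the anvil at x = -30 mm, its centre 145 mm high, its top 174 mm high. The lift lever sticks out from the gauge's side towards the stand's -y.
- lift_lever (a joint): Angle of the gauge's lift lever about the horizontal pivot: 0 = fully lowered on its stop (lever points to the stand's -y and 0.2 rad below level, probe down on the part), 1.0 rad = fully raised (0.8 rad above level, probe lifted). It moves with light friction (under 1 N at the paddle) and stays where it is left.
- lever_pivot (a point): Pivot of the lift lever, 150 mm above the bench, at x = -30 mm, y = -44 mm on the stand. The lever turns about the stand's x axis.
- lever_paddle (a point): Centre of the upper face of the black thumb paddle (26 mm along the stand's x, 24 mm along the lever, 6 mm thick) at the lever's end, 80 mm from the pivot. Use its position only.
- bushing: The part being measured: loose dark steel stepped bushing, 42 mm across at the foot, 24 mm tall, standing on the anvil (38 mm above the bench) under the probe. Origin at the centre of its underside.
- pedal_base: Pedal of the data recorder, fixed to the bench: grey base 185 (x) x 110 (y) x 14 mm, origin at the centre of its underside; two cheeks at its back (+x) end, 50 mm high, carry the hinge at x = +70 mm.
- treadle (a joint): Angle of the sprung treadle plate: 0 = up at rest (free end, towards the base's -x, 0.25 rad above level), 0.25 rad = down on its stop (plate level). The spring brings it back up; the stop takes about 10 N at the pad.
- treadle_hinge (a point): Hinge axis of the treadle (along the base's y), 34 mm above the bench, at the base's back end.
- treadle_pad (a point): Point to press: on the upper face of the black ribbed rubber pad, 115 mm from the hinge and 30 mm from the treadle's free edge, on its midline. The steel treadle is 148 mm long, 84 mm wide, 7 mm thick, with the 75 x 74 mm pad near its free end. The point is about 69 mm above the bench at rest and 40 mm at the stop (24 to 29 mm travel).
- vee_block: Bystander: steel vee block 60 x 45 x 30 mm, loose; leave it where it is. Origin at its underside, centre.
- spray_can: Bystander: red spray can, 52 mm across, 150 mm tall, loose; leave it where it is. Origin at its underside, centre.
- mouse: Bystander: white computer mouse, about 100 x 58 x 33 mm, loose; leave it where it is. Origin at its underside, centre.
- screwdriver: Bystander: blue-handled screwdriver, about 200 mm long, lying on the bench, loose; leave it where it is. Origin at its underside, middle of its length.
- ring_gauge: Bystander: steel ring gauge, 52 mm across, 20 mm tall, loose; leave it where it is. Origin at its underside, centre.

How it is judged:
On the way, in this order (a step that is already met when the one before it is completed fails the run):
1. the lift lever is lowered to within 0.1 rad of its lower stop (value of joint lift_lever below 0.1 rad), for 0.2 s.
2. with the lever down, the pedal is held down to its stop (treadle above 0.225 of 0.25 rad) for half a second (value of joint treadle above 0.225 rad and value of joint lift_lever below 0.1 rad), for 0.5 s.
At the end, for the whole second after the job is handed in: The lift lever is down (within 0.1 rad of its lower stop), the treadle has come back up (below 0.03 rad), the bushing has moved less than 6 mm and the loose bystanders less than 30 mm (value of joint lift_lever below 0.1 rad and value of joint treadle below 0.03 rad and distance of bushing from where it was at the start of the episode below 0.006 m and distance of each of vee_block, spray_can, mouse, screwdriver, ring_gauge from where it was at the start of the episode below 0.03 m); the robot touches nothing.
It fails at once if the pedal is pressed while the lift lever is still raised (a false reading) (value of joint treadle above 0.12 rad and value of joint lift_lever above 0.15 rad).
It fails at once if the part under the gauge is shifted by more than 6 mm (distance of bushing from where it was at the start of the episode above 0.006 m).
It fails at once if a loose thing lying on the bench is shifted by more than 30 mm (distance of any of vee_block, spray_can, mouse, screwdriver, ring_gauge from where it was at the start of the episode above 0.03 m).
It also fails if it takes over 48 s, if anything falls off the work surface, if the arm or the gripper's body presses on something with over 40 N, if the wrist force passes 120 N, or if a joint passes its speed limit or range.

## Working session

There is one attempt and no reset: what is moved stays moved. The work goes in short steps, Python scripts to look and compute and a tool call to move; the robot and the scene stay as the last step left them, time stands still between calls to the robot, and variables do not carry over. Pictures are saved under pics/ and viewed, at most 10 in all, crops included, and the job is handed in when it is done.

Besides the shell and the picture viewer there is one more tool, called after ">>>" by a JSON object that holds its "method" and its "body", one argument or row to a line. step_arm: Moves the arm, as the interface text tells. Its arguments: {"type":"object","properties":{"hand":{"type":"array"},"dp":{"type":"array"},"turn":{"type":"array"},"grip_force":{"type":"number"}},"required":["hand","dp","turn"]}

```bash
mkdir -p pics
cat > h.py <<'E'
import numpy as np, cv2
from cell import sensors,get_image,robot,models
def ray(im,px):
    R=cv2.Rodrigues(np.array(im["rvec"],float))[0];t=np.array(im["tvec"],float).ravel()
    d=R.T@np.linalg.inv(np.array(im["camera_matrix"]))@np.array([px[0],px[1],1.])
    return -R.T@t,d/np.linalg.norm(d)
def atz(im,px,z):
    c,d=ray(im,px);return c+d*(z-c[2])/d[2]
def proj(im,P):
    return cv2.projectPoints(np.array(P,float).reshape(-1,1,3),np.array(im["rvec"],float),np.array(im["tvec"],float),np.array(im["camera_matrix"],float),None)[0].reshape(-1,2)
def tri(a,b):
    A=np.zeros((3,3));v=np.zeros(3)
    for c,d in(a,b):
        M=np.eye(3)-np.outer(d,d);A+=M;v+=M@c
    return np.linalg.solve(A,v)
E
python3 - <<'E'
from h import *
s=sensors.state();print(s["t"],s["eef_pos"],s["ee_rot"])
ims={}
for c in("scene","top"):
    im=get_image(c);ims[c]=im
    cv2.imwrite(f"pics/{c}0.png",im["color"][...,::-1]);print(c,ray(im,(280,210)))
P={}
for n in["gauge_stand","lift_lever","lever_paddle","lever_pivot","bushing","pedal_base","treadle","treadle_pad","treadle_hinge","vee_block","spray_can","mouse","screwdriver","ring_gauge"]:
    for c in("scene","top"):
        r=models.recognise(n,c)[:2];print(n,c,[(np.round(x["position"]),round(x["conf"],2),np.round(atz(ims[c],x["position"],0.03),3)) for x in r])
        if r:P[n,c]=r[0]["position"]
    if (n,"scene")in P and (n,"top")in P:print("  tri",tri(*[ray(ims[c],P[n,c]) for c in ims]).round(3))
E
```

```text
0.0 [0.15928247 0.55221607 0.23082101] [-4.39587696e-01 -3.11056942e+00  1.75931500e-03]
scene (array([1.35641666, 0.04672908, 0.77898044]), array([-0.78248502, -0.07338684, -0.61832966]))
top (array([ 0.48242321, -0.00712024,  1.16644173]), array([ 0.0392272 ,  0.01142407, -0.99916501]))
gauge_stand scene [(array([376., 233.]), 0.69, array([0.491, 0.208, 0.03 ])), (array([286., 256.]), 0.43, array([ 0.585, -0.013,  0.03 ]))]
gauge_stand top [(array([208., 222.]), 0.71, array([0.501, 0.197, 0.03 ]))]
  tri [0.501 0.201 0.038]
lift_lever scene [(array([341., 180.]), 0.55, array([0.258, 0.127, 0.03 ]))]
lift_lever top [(array([235., 225.]), 0.74, array([0.491, 0.126, 0.03 ])), (array([213., 236.]), 0.57, array([0.463, 0.185, 0.03 ]))]
  tri [0.49  0.109 0.188]
lever_paddle scene [(array([340., 180.]), 0.59, array([0.258, 0.125, 0.03 ]))]
lever_paddle top [(array([237., 220.]), 0.75, array([0.503, 0.121, 0.03 ]))]
  tri [0.5   0.105 0.195]
lever_pivot scene [(array([342., 189.]), 0.42, array([0.304, 0.129, 0.03 ])), (array([233., 235.]), 0.29, array([ 0.516, -0.155,  0.03 ]))]
lever_piv
[... 1633 characters left out ...]
))]
  tri [0.578 0.401 0.08 ]
mouse scene [(array([122., 237.]), 0.78, array([ 0.536, -0.437,  0.03 ])), (array([334., 181.]), 0.18, array([0.265, 0.106, 0.03 ]))]
mouse top [(array([449., 208.]), 0.93, array([ 0.521, -0.441,  0.03 ]))]
  tri [ 0.521 -0.446  0.016]
screwdriver scene [(array([284., 256.]), 0.96, array([ 0.586, -0.019,  0.03 ]))]
screwdriver top [(array([285., 195.]), 0.89, array([ 0.566, -0.008,  0.03 ])), (array([213., 235.]), 0.69, array([0.466, 0.186, 0.03 ]))]
  tri [ 0.568 -0.015  0.012]
ring_gauge scene [(array([291., 224.]), 0.67, array([ 0.465, -0.009,  0.03 ]))]
ring_gauge top [(array([289., 244.]), 0.68, array([ 0.436, -0.015,  0.03 ]))]
  tri [ 0.434 -0.013  0.004]
```

View pics/scene0.png

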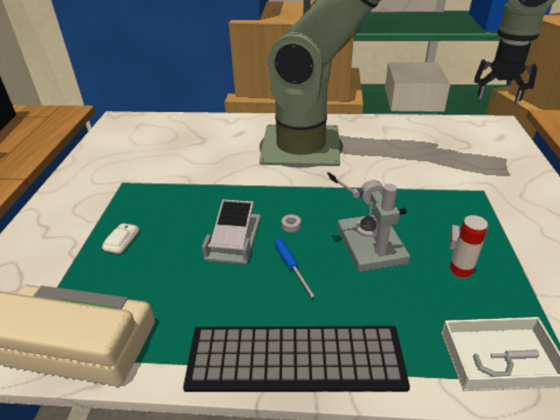

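View pics/top0.png

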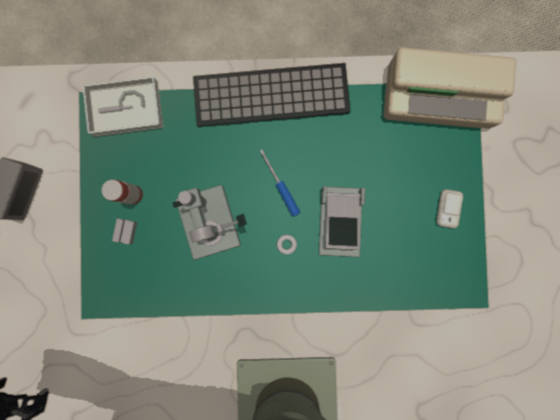

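The scene view shows the pedal at about (233,232), the gauge stand at (375,235), and the raised lever's black paddle at (333,177). In the top view the paddle is at about (241,220) and the pad at (343,232). I'll zoom in to fix the yaws.

Run:
```python
from h import *
a=cv2.imread("pics/top0.png")[170:270,165:375];b=cv2.imread("pics/scene0.png")[160:275,195:415]
cv2.imwrite("pics/z_top.png",cv2.resize(a,None,fx=3.8,fy=3.8,interpolation=cv2.INTER_CUBIC))
cv2.imwrite("pics/z_sc.png",cv2.resize(b,None,fx=3.6,fy=3.6,interpolation=cv2.INTER_CUBIC))
```

```text
(no output)
```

View pics/z_top.png

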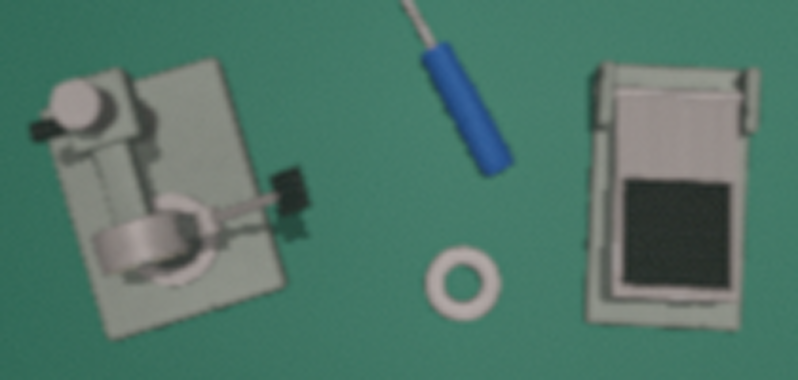

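View pics/z_sc.png

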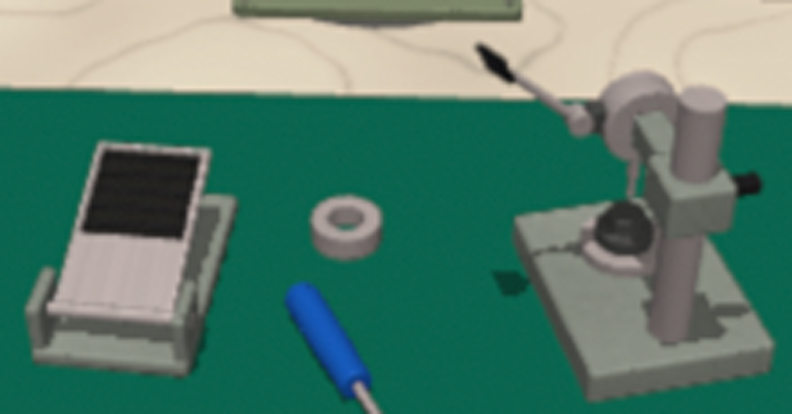

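```bash
cat >> h.py <<'E'
def zt(p):return ((p[0]+.5)/3.8-.5+165,(p[1]+.5)/3.8-.5+170)
def zs(p):return ((p[0]+.5)/3.6-.5+195,(p[1]+.5)/3.6-.5+160)
def T(pose,L):
    c,s=np.cos(pose[2]),np.sin(pose[2]);L=np.atleast_2d(np.array(L,float))
    return np.c_[pose[0]+c*L[:,0]-s*L[:,1],pose[1]+s*L[:,0]+c*L[:,1],L[:,2]]
E
python3 - <<'E'
from h import *
from scipy.optimize import least_squares as ls
t=get_image("top");s=get_image("scene")
def fit(top,sc,x0,name):
    def f(x):
        return np.r_[(proj(t,T(x,[p[1] for p in top]))-[zt(p[0]) for p in top]).ravel(),(proj(s,T(x,[p[1] for p in sc]))-[zs(p[0]) for p in sc]).ravel()]
    r=ls(f,x0,loss="soft_l1");print(name,r.x.round(4),f(r.x).reshape(-1,2).round(1).tolist());return r.x
a=fit([((216,58),(.085,-.065,.028)),((286,287),(-.085,-.065,.028)),((112,338),(-.085,.065,.028)),((78,103),(.055,0,.218))],
 [((772,345),(.085,.065,.028)),((588,385),(.085,-.065,.028)),((515,222),(-.085,-.065,.028)),((703,100),(.055,0,.218))],[.5,.2,.2],"stand")
d=.148;x=.07-d*np.cos(.25);z=.034+d*np.sin(.25)+.003
b=fit([((588,322),(-.0925,.055,.014)),((738,328),(-.0925,-.055,.014)),((608,297),(x,.042,z)),((737,299),(x,-.042,z))],
 [((32,362),(.0925,-.055,0)),((188,375),(.0925,.055,0)),((100,143),(x,-.042,z)),((210,150),(x,.042,z))],[.5,-.15,0],"pedal")
P=tri(ray(t,zt((290,190))),ray(s,zs((495,63))));print("paddle tri",P.round(4))
for g in np.arange(.3,.9,.1):
    w=T(a,(-.03,-.044-.08*np.cos(g),.15+.08*np.sin(g)));print(g.round(2),w.round(3),proj(t,w)-zt((290,190)),proj(s,w)-zs((495,63)))
print("low paddle",T(a,(-.03,-.044-.08*np.cos(.2),.15-.08*np.sin(.2))),"pivot",T(a,(-.03,-.044,.15)))
r=.115
pp=T(b,(.07-r*np.cos(.25)-.006*.25,0,.069));print("pad",pp,proj(t,pp),proj(s,pp),"down",T(b,(.07-r,0,.04)))
for n in("top","scene"):print(models.recognise("treadle_pad",n)[0])
import json;print(sensors.state()["t"])
E
```

```text
stand [0.503  0.1977 0.2644] [[1.0, -1.4], [0.7, -0.4], [-0.5, 0.3], [0.5, -0.5], [1.5, 0.1], [0.5, -2.7], [-0.2, -2.3], [0.2, -0.4]]
pedal [ 0.4957 -0.1572 -0.0853] [[-0.6, -0.9], [0.9, -0.1], [1.5, -0.1], [0.5, 1.3], [0.2, 0.9], [0.1, 1.5], [0.6, -1.3], [0.9, -0.9]]
paddle tri [0.5011 0.0907 0.2036]
0.3 [[0.505 0.074 0.174]] [[ 9.30930962 -1.93207697]] [[-7.27768047 11.51118273]]
0.4 [[0.505 0.076 0.181]] [[ 7.89897854 -1.65662113]] [[-6.01578041  8.72547089]]
0.5 [[0.504 0.08  0.188]] [[ 6.16986263 -1.28122013]] [[-4.44154363  5.98701405]]
0.6 [[0.503 0.084 0.195]] [[ 4.13416543 -0.80784042]] [[-2.56864422  3.32634537]]
0.7 [[0.502 0.088 0.202]] [[ 1.80854214 -0.23978924]] [[-0.41466284  0.77370971]]
0.8 [[0.5   0.094 0.207]] [[-0.78585266  0.41824185]] [[ 1.9990235  -1.64138955]]
0.9 [[0.499 0.099 0.213]] [[-3.62342853  1.1601646 ]] [[ 4.64743317 -3.89065538]]
low paddle [[0.50601509 0.07168358 0.13410645]] pivot [[0.48552424 0.14736396 0.15      ]]
pad [[ 0.45290772 -0.15352391  0.069     ]] [[342.9825474  236.63827815]] [[235.79579095 207.61359977]] down [[ 0.4508402  -0.15334709  0.04      ]]
{'position': [340.8, 224.5], 'conf': 0.6}
{'position': [229.4, 221.8], 'conf': 0.72}
1.7
```

```bash
cat > d.py <<'E'
import sys
from h import *
s=sensors.state();R=cv2.Rodrigues(np.array(s["ee_rot"],float))[0];p=s["eef_pos"]
print("t",round(s["t"],2),"pos",np.round(p,4),"R",R.round(3).tolist(),"F",np.round(s["ft_force"],1),"w",s["gripper_width"])
for a in sys.argv[1:]:
    q=np.array(eval(a));d=R.T@(q-p)/.4;print(a,"dp",d.round(4),"rows@45mm",np.linalg.norm(q-p)/.045);p=q
E
python3 d.py ".502,.088,.265" ".502,.086,.225" ".504,.078,.18" ".508,.067,.14"
```

```text
t 1.7 pos [0.1593 0.5525 0.2313] R [[-0.961, 0.277, -0.0], [0.277, 0.961, -0.0], [0.0, -0.0, -1.0]] F [-0.3  1.2  0.5] w 0.08554444149314261
.502,.088,.265 dp [-1.1449 -0.8782 -0.0843] rows@45mm 12.848167040820694
.502,.086,.225 dp [-0.0014 -0.0048  0.1   ] rows@45mm 0.8899993064222574
.504,.078,.18 dp [-0.0103 -0.0178  0.1125] rows@45mm 1.0166514874398114
.508,.067,.14 dp [-0.0172 -0.0236  0.1   ] rows@45mm 0.9261629326299865
```

>>> {"method": "step_arm", "body": {
  "hand": [0, 0, 0, 0, 0, 0, 0],
  "dp": [
    [-0.08, -0.06, -0.03],
    [-0.08, -0.06, -0.03],
    [-0.08, -0.06, -0.02],
    [-0.08, -0.06, 0],
    [-0.08, -0.06, 0],
    [-0.08, -0.06, 0],
    [-0.08, -0.06, 0]
  ],
  "turn": [
    [0, 0, 0],
    [0, 0, 0],
    [0, 0, 0],
    [0, 0, 0],
    [0, 0, 0],
    [0, 0, 0],
    [0, 0, 0]
  ]
}}

```text
t: 2.4
eef_pos: [0.3288, 0.3276, 0.2634]
ee_rot: [0.439, 3.11, 0.0]
ft_force: [0.6, 0.4, -0.2]
gripper_width: 0.0001
finger_force: 0.0
```

```bash
python3 d.py ".502,.086,.262"
```

```text
t 2.4 pos [0.3288 0.3276 0.2634] R [[-0.961, 0.277, 0.0], [0.277, 0.961, 0.0], [-0.0, 0.0, -1.0]] F [ 0.6  0.4 -0.2] w 0.0001485439170458363
.502,.086,.262 dp [-0.5834 -0.4604  0.0036] rows@45mm 6.606554530698165
```

>>> {"method": "step_arm", "body": {
  "hand": [0, 0, 0, 0, 0, 0, 0, 0],
  "dp": [
    [-0.083, -0.066, 0],
    [-0.083, -0.066, 0],
    [-0.083, -0.066, 0],
    [-0.083, -0.066, 0],
    [-0.083, -0.066, 0],
    [-0.083, -0.066, 0],
    [-0.083, -0.066, 0],
    [0, 0, 0]
  ],
  "turn": [
    [0, 0, 0],
    [0, 0, 0],
    [0, 0, 0],
    [0, 0, 0],
    [0, 0, 0],
    [0, 0, 0],
    [0, 0, 0],
    [0, 0, 0]
  ]
}}

```text
t: 3.2
eef_pos: [0.5022, 0.082, 0.263]
ee_rot: [0.45, 3.108, -0.003]
ft_force: [-0.4, 1.1, 0.2]
gripper_width: -0.0001
finger_force: 0.0
```

```bash
python3 d.py ".502,.086,.22" ".504,.078,.18" ".508,.067,.145"
python3 - <<'E'
from h import *
w=get_image("scene")["color"][150:260,290:430,::-1];t=get_image("top")["color"][170:280,170:310,::-1]
cv2.imwrite("pics/c1.png",cv2.resize(np.hstack([w,t]),None,fx=2.8,fy=2.8,interpolation=cv2.INTER_CUBIC))
E
```

```text
t 3.2 pos [0.5022 0.082  0.263 ] R [[-0.959, 0.284, 0.001], [0.284, 0.959, -0.002], [-0.001, -0.002, -1.0]] F [-0.4  1.1  0.2] w -0.00013121503658836955
.502,.086,.22 dp [0.0036 0.0096 0.1075] rows@45mm 0.9596716768003771
.504,.078,.18 dp [-0.0103 -0.0176  0.1   ] rows@45mm 0.9075812380738729
.508,.067,.145 dp [-0.0173 -0.0234  0.0876] rows@45mm 0.8201174260998193
```

View pics/c1.png

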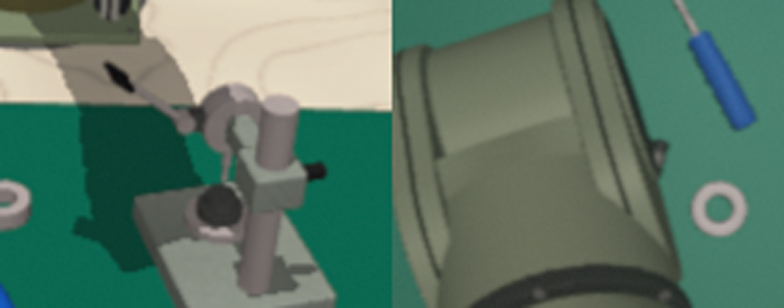

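The crop shows the lever still raised, with its paddle at scene pixel (333,177). The fingertips are just above it, near (328,152). Next I lower them along the paddle's arc.

>>> {"method": "step_arm", "body": {
  "hand": [0, 0, 0, 0, 0, 0],
  "dp": [
    [0.002, 0.005, 0.06],
    [0.002, 0.005, 0.05],
    [-0.005, -0.009, 0.05],
    [-0.005, -0.009, 0.05],
    [-0.006, -0.008, 0.03],
    [-0.006, -0.008, 0.03]
  ],
  "turn": [
    [0, 0, 0],
    [0, 0, 0],
    [0, 0, 0],
    [0, 0, 0],
    [0, 0, 0],
    [0, 0, 0]
  ]
}}

```text
t: 3.9
eef_pos: [0.5039, 0.077, 0.1549]
ee_rot: [-0.437, -3.111, -0.001]
ft_force: [0.6, 0.8, 1.2]
gripper_width: 0.0003
finger_force: 0.4
```

>>> {"method": "step_arm", "body": {
  "hand": [0, 0, 0, 0, 0],
  "dp": [
    [-0.005, -0.007, 0.015],
    [-0.005, -0.007, 0.015],
    [0, 0, 0.01],
    [0, 0, 0.01],
    [0, 0, 0]
  ],
  "turn": [
    [0, 0, 0],
    [0, 0, 0],
    [0, 0, 0],
    [0, 0, 0],
    [0, 0, 0]
  ]
}}

```text
t: 4.4
eef_pos: [0.507, 0.0698, 0.1362]
ee_rot: [0.439, 3.109, 0.001]
ft_force: [-5.0, -0.2, 27.4]
gripper_width: -0.0005
finger_force: 12.6
```

Run:
```python
from h import *
w=get_image("scene")["color"][130:260,280:430,::-1]
cv2.imwrite("pics/c2.png",cv2.resize(w,None,fx=4,fy=4,interpolation=cv2.INTER_CUBIC))
```

```text
(no output)
```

View pics/c2.png

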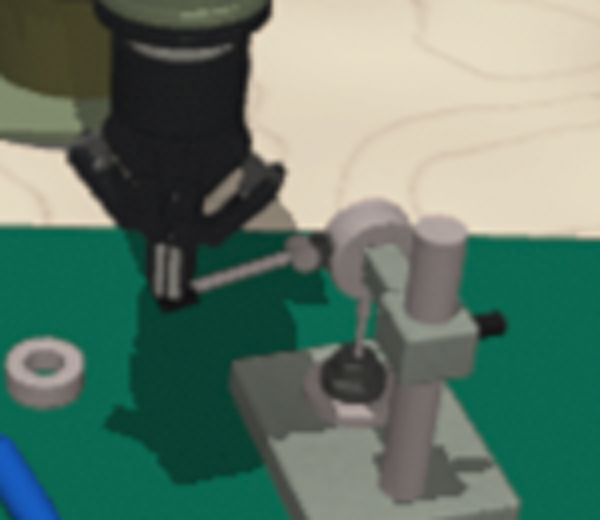

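The lever slopes below level, with its paddle under the fingertips at crop (178,298). The probe is on the bushing and the stop is pushing back with 27 N. I retreat straight up.

>>> {"method": "step_arm", "body": {
  "hand": [0, 0, 0, 0],
  "dp": [
    [0, 0, -0.03],
    [0, 0, -0.08],
    [0, 0, -0.08],
    [0, 0, 0]
  ],
  "turn": [
    [0, 0, 0],
    [0, 0, 0],
    [0, 0, 0],
    [0, 0, 0]
  ]
}}

```text
t: 4.85
eef_pos: [0.5078, 0.0697, 0.2148]
ee_rot: [0.439, 3.106, 0.003]
ft_force: [0.5, 0.5, -1.1]
gripper_width: -0.0
finger_force: 0.0
```

```bash
python3 d.py ".453,-.1535,.12" ".453,-.1535,.075" ".451,-.1535,.038"
```

```text
t 4.85 pos [0.5078 0.0697 0.2148] R [[-0.961, 0.277, 0.005], [0.277, 0.961, 0.001], [-0.005, 0.002, -1.0]] F [ 0.5  0.5 -1.1] w -4.646426939823017e-05
.453,-.1535,.12 dp [-0.0217 -0.5748  0.2356] rows@45mm 5.525266322310797
.453,-.1535,.075 dp [ 0.0006 -0.0003  0.1125] rows@45mm 1.0
.451,-.1535,.038 dp [ 0.0053 -0.0016  0.0925] rows@45mm 0.8234225472732847
```

>>> {"method": "step_arm", "body": {
  "hand": [0, 0, 0, 0, 0, 0, 0],
  "dp": [
    [-0.004, -0.096, 0],
    [-0.004, -0.096, 0.02],
    [-0.004, -0.096, 0.04],
    [-0.003, -0.096, 0.06],
    [-0.003, -0.096, 0.06],
    [-0.003, -0.095, 0.055],
    [0, 0, 0]
  ],
  "turn": [
    [0, 0, 0],
    [0, 0, 0],
    [0, 0, 0],
    [0, 0, 0],
    [0, 0, 0],
    [0, 0, 0],
    [0, 0, 0]
  ]
}}

```text
t: 5.55
eef_pos: [0.4484, -0.1581, 0.115]
ee_rot: [-0.448, -3.105, 0.002]
ft_force: [-0.3, 1.2, 0.3]
gripper_width: 0.0002
finger_force: 0.0
```

```bash
python3 d.py ".453,-.1535,.075" ".451,-.1535,.038"
python3 - <<'E'
from h import *
w=get_image("scene")["color"][130:260,200:400,::-1]
cv2.imwrite("pics/c3.png",cv2.resize(w,None,fx=4,fy=4,interpolation=cv2.INTER_CUBIC))
E
```

```text
t 5.55 pos [ 0.4484 -0.1581  0.115 ] R [[-0.959, 0.283, -0.004], [0.283, 0.959, -0.001], [0.004, -0.002, -1.0]] F [-0.3  1.2  0.3] w 0.0001708609223499765
.453,-.1535,.075 dp [-0.0082  0.0145  0.0999] rows@45mm 0.900313807087499
.451,-.1535,.038 dp [ 0.0044 -0.0012  0.0925] rows@45mm 0.8234225472732847
```

View pics/c3.png

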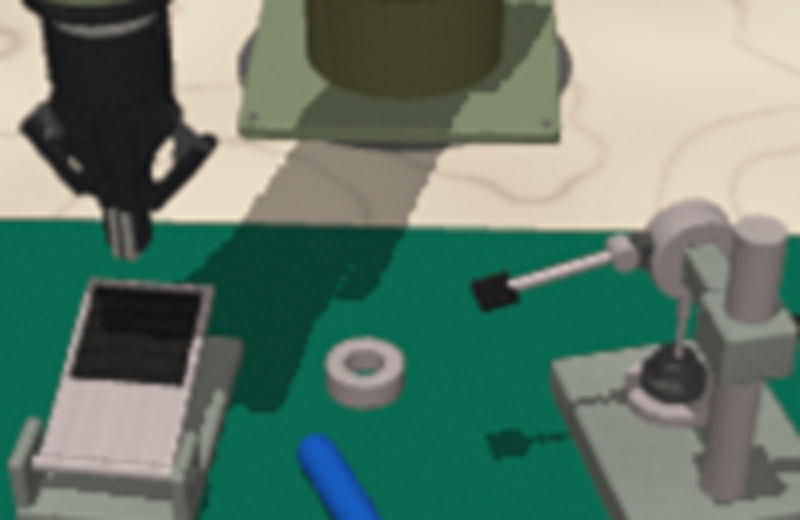

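The lever has stayed down, with its paddle at crop (495,292). The fingertips at (125,255) are above the pad's free end, so I press now.

>>> {"method": "step_arm", "body": {
  "hand": [0, 0, 0, 0, 0, 0, 0],
  "dp": [
    [-0.008, 0.012, 0.06],
    [0, 0, 0.05],
    [0, 0, 0.03],
    [0, 0, 0.02],
    [0, 0, 0.015],
    [0, 0, 0.01],
    [0, 0, 0]
  ],
  "turn": [
    [0, 0, 0],
    [0, 0, 0],
    [0, 0, 0],
    [0, 0, 0],
    [0, 0, 0],
    [0, 0, 0],
    [0, 0, 0]
  ]
}}

```text
t: 6.3
eef_pos: [0.4549, -0.1493, 0.0434]
ee_rot: [-0.438, -3.109, -0.0]
ft_force: [-4.9, 1.9, 7.7]
gripper_width: -0.0001
finger_force: 4.0
```

>>> {"method": "step_arm", "body": {
  "hand": [0, 0, 0, 0],
  "dp": [
    [0, 0, 0.006],
    [0, 0, 0.006],
    [0, 0, 0.004],
    [0, 0, 0]
  ],
  "turn": [
    [0, 0, 0],
    [0, 0, 0],
    [0, 0, 0],
    [0, 0, 0]
  ]
}}

```text
t: 6.7
eef_pos: [0.4549, -0.1494, 0.0389]
ee_rot: [-0.438, -3.111, 0.0]
ft_force: [-13.0, 5.9, 55.5]
gripper_width: 0.0001
finger_force: 28.1
```

It's firmly on the stop. I'll ease off slightly and hold.

>>> {"method": "step_arm", "body": {
  "hand": [0, 0, 0, 0, 0, 0, 0, 0],
  "dp": [
    [0, 0, -0.002],
    [0, 0, 0],
    [0, 0, 0],
    [0, 0, 0],
    [0, 0, 0],
    [0, 0, 0],
    [0, 0, 0],
    [0, 0, 0]
  ],
  "turn": [
    [0, 0, 0],
    [0, 0, 0],
    [0, 0, 0],
    [0, 0, 0],
    [0, 0, 0],
    [0, 0, 0],
    [0, 0, 0],
    [0, 0, 0]
  ]
}}

```text
t: 7.5
eef_pos: [0.4549, -0.1494, 0.0394]
ee_rot: [-0.438, -3.11, 0.0]
ft_force: [-11.7, 3.1, 43.2]
gripper_width: -0.0005
finger_force: 21.2
```

>>> {"method": "step_arm", "body": {
  "hand": [0, 0, 0, 0],
  "dp": [
    [0, 0, 0],
    [0, 0, 0],
    [0, 0, 0],
    [0, 0, 0]
  ],
  "turn": [
    [0, 0, 0],
    [0, 0, 0],
    [0, 0, 0],
    [0, 0, 0]
  ]
}}

```text
t: 7.9
eef_pos: [0.4549, -0.1494, 0.0393]
ee_rot: [-0.438, -3.11, 0.0]
ft_force: [-12.0, 3.7, 43.1]
gripper_width: -0.0002
finger_force: 21.2
```

>>> {"method": "step_arm", "body": {
  "hand": [0, 0, 0, 0, 0, 0],
  "dp": [
    [0, 0, -0.02],
    [0, 0, -0.04],
    [0, 0, -0.06],
    [0, 0, -0.1],
    [0, 0, -0.1],
    [0, 0, 0]
  ],
  "turn": [
    [0, 0, 0],
    [0, 0, 0],
    [0, 0, 0],
    [0, 0, 0],
    [0, 0, 0],
    [0, 0, 0]
  ]
}}

```text
t: 8.5
eef_pos: [0.4573, -0.1499, 0.1702]
ee_rot: [0.437, 3.104, -0.001]
ft_force: [0.8, -0.7, -1.5]
gripper_width: -0.0001
finger_force: 0.0
```

Run:
```python
from h import *
w=get_image("scene")["color"][130:290,200:400,::-1]
cv2.imwrite("pics/c4.png",cv2.resize(w,None,fx=3,fy=3,interpolation=cv2.INTER_CUBIC))
```

```text
(no output)
```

View pics/c4.png

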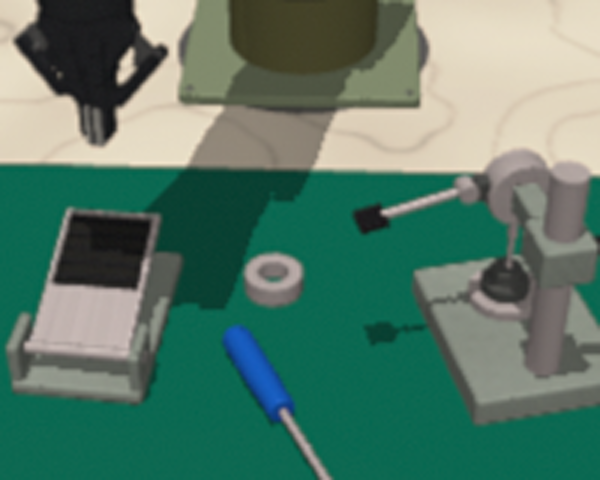

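The treadle is back up (pad at crop (105,250)), the lever is still down (paddle at (370,218)), and the robot is clear of everything.

```bash
python3 -c "
from cell import robot
print(robot.job_done())"
```

```text
the job is handed in; nothing more can be done
None
```

The job is handed in: I pushed the lift lever to its stop, then held the pedal on its stop for about 1.2 s and let it back up; the last picture shows the lever still down, the treadle up and nothing visibly shifted, though no verdict came back.

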